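# Pack the centrifuge parts for service, heaviest at the bottom

## Task

Pack the three centrifuge parts into the open case as one stack, heaviest lowest and lightest on top. First gently slide the heavy round rotor, without lifting it, along the let-down flap into the case until it is right up against the end wall; then set the drilled metal block down flat and centred on the rotor, and last the light plastic cover flat and centred on the block, without dropping them. Leave everything else on the bench where it is.

Things in the scene. Friction and masses are not known exactly. Their poses are not given: they have to be found in the camera images.
- case: Grey open plastic case, fixed. Origin at bench level under the compartment's centre. Inside: x -70 to 70 mm, y -66 to 66; floor 4 mm above the bench. Walls at -x, +x and -y (end wall), 6 mm thick, tops 75 mm above the bench. The +y side is open: its front is let down as a fixed flap, x -90 to 90, y 66 to 270, top level with the floor (4 mm), no step.
- rotor: Centrifuge rotor, bare aluminium drum, 120 mm diameter, 40 mm high, flat top with eight dark wells round a bore; about 0.85 kg, the heaviest. Stands loose on the flap; push it on its side, upright 6 to 32 mm above its underside. Origin: centre of its underside, z up. Against the end wall its centre is at case y = -6 mm.
- block: Tube block, bare aluminium, 86 (its x) by 60 (its y) by 26 mm high, 4 by 3 dark wells (shallow marks) in its flat top; about 0.30 kg, the middle weight. Lies loose on the bench, wells up. Grip across the 60 mm. Origin: centre of its underside, z up.
- cover: White plastic cover plate, 110 (its x) by 80 (its y) by 10 mm thick; on its middle an upright grip rib along its x, 60 mm long, 12 mm thick, from 10 to 35 mm above the underside; about 0.06 kg, the lightest. Lies loose on the bench, rib up. Origin: centre of its underside, z up.
- tipbox: Bystander: closed grey box with a dark band, 90 by 70 by 42 mm, among the parts. Origin: centre of its underside.
- jar: Bystander: small lidded jar, 52 mm in diameter, 60 mm high. Origin: centre of its underside.
- reagent: Bystander: amber bottle, 56 mm in diameter, 85 mm high. Origin: centre of its underside.
- key: Bystander: steel wrench 150 mm long lying on the bench. Origin: underside, near its middle.
- rack: Bystander: white tube rack with capped tubes, 200 by 70 mm, 94 mm high with the tubes. Origin: centre of its underside.
There are look-alikes about, which are no part of the job. What is shaped like the block but turquoise is not meant.

How it is judged:
On the way, in this order (a step that is already met when the one before it is completed fails the run):
1. the rotor has been slid into the case, flat on its floor, up against the end wall (gap under 9 mm) (x of rotor in the frame of case between -0.014 and 0.014 m and y of rotor in the frame of case between -0.012 and 0.003 m and z of rotor in the frame of case between 0 and 0.008 m and angle between rotor's own z axis and vertical below 0.05 rad), for 0.2 s.
2. the block lies flat on the rotor in the case, centred within 25 mm (all of step 1 and horizontal distance between block and rotor below 0.025 m and z of block in the frame of rotor between 0.036 and 0.044 m and angle between block's own z axis and vertical below 0.07 rad), for 0.2 s.
3. the cover lies flat on the block, centred within 25 mm (all of step 2 and horizontal distance between cover and block below 0.025 m and z of cover in the frame of block between 0.022 and 0.03 m and angle between cover's own z axis and vertical below 0.07 rad), for 0.2 s.
At the end, for the whole second after the job is handed in: The rotor stands flat on the case floor with under 9 mm between it and the end wall; the block lies flat on the rotor, wells up, its centre within 25 mm of the rotor's; the cover lies flat on the block, rib up, its centre within 25 mm of the block's; all three at rest (all of step 3 and linear speed of each of rotor, block, cover below 0.02 m/s); the robot touches nothing.
It fails at once if the rotor is lifted or tipped (its centre more than 15 mm above the case floor, or tilted more than 0.3 rad) (z of rotor in the frame of case above 0.019 m or angle between rotor's own z axis and vertical above 0.3 rad).
It fails at once if the rotor is shot along the flap (faster than 0.4 m/s) (linear speed of rotor above 0.4 m/s).
It fails at once if the block is dropped or slammed on the rotor (faster than 0.4 m/s within 30 mm above it) (horizontal distance between block and rotor below 0.05 m and z of block in the frame of rotor below 0.07 m and linear speed of block above 0.4 m/s).
It fails at once if the cover is dropped or slammed on the block in the case (faster than 0.4 m/s within 30 mm above it) (horizontal distance between cover and block below 0.05 m and z of cover in the frame of block below 0.056 m and linear speed of cover above 0.4 m/s).
It fails at once if a bystander (box, jar, bottle, wrench or rack) is moved by more than 30 mm or tipped over (distance of any of tipbox, jar, reagent, key, rack from where it was at the start of the episode above 0.03 m or angle between any of tipbox, jar, reagent, key, rack's own z axis and vertical above 0.4 rad).
It also fails if it takes over 72 s, if anything falls off the work surface, if the arm or the gripper's body presses on something with over 40 N, if the wrist force passes 120 N, or if a joint passes its speed limit or range.

## Robot

A 7-joint arm with a two-finger parallel gripper is mounted at the origin on the work surface. World frame = base frame: x ahead of the robot, y to its left, z up, the work surface at z = 0. Lengths are in m, angles in rad, forces in N, time in s.
With the tool pointing down it reaches from about 0.425 to 1.025 m from the base axis. Payload 9.4 kg.
Tool frame: the origin (TCP) lies on the front face of the gripper's body, between the roots of the fingers; the fingertips stand 84 mm ahead of it and the grasp point (between the pads) lies 65 mm ahead of it; z points along the fingers, x is the direction in which the jaws open and shut, and the axes are right-handed (so a half turn about z gives the same grasp; the last joint's range is limited). The gripper opens to 93 mm and grips with 3 to 60 N. Pads are 15 mm wide; open, the fingers measure 128 mm over their backs; the gripper's body (75 mm by 188 mm) begins 65 mm behind the grasp point.
Start: joints at [-1.191, 0.599, -0.003, 1.599, 0.002, 0.943, -0.08], TCP at [0.32, 0.651, 0.303] pointing down, gripper open.
Joint ranges: [-2.57, 2.57], [-0.35, 1.97], [-1.29, 1.29], [0.11, 2.56], [-1.05, 4.19], [0.11, 1.86], [-2.63, 2.63]. Speed limits (rad/s): [2.22, 2.22, 3.01, 3.01, 3.14, 3.14, 3.14].

## Interface

Orientations are given as a 3x3 rotation matrix whose columns are the frame's x, y, z axes.
In Python, from cell import bot gives the robot as it stands.
- The arm moves only by the tool step_arm, never from a script. Its arguments are lists of equal length, an entry for each row: "rotation": the turn, a rotation vector about the tool's x, y, z in rad, a list of three; "dp": the shift along the tool's x, y, z in m, a list of three; "claw": the opening, from -1 (shut) to 1 (fully open), so that 0 is half open. In form: {"rotation": [[ax, ay, az], ...], "dp": [[x, y, z], ...], "claw": [claw, ...]}. A call has 1 to 8 rows; each row is the pose to reach, as a shift and turn from the pose commanded when the call began, along the tool's axes at that moment; what a row does not reach only later rows make up. A row lasts 1/8 s, in which the tool goes at most 62.5 mm and 10.7 degrees, less where a joint would pass 70% of its speed; a pose out of reach is approached as far as the arm can. A call with a gripper value outside its range is refused whole. The fingers move at their own pace and stop on an object; "force" is the grip in N (left out, the last holds). Time passes only in rows, so rows that repeat a pose let the fingers close. It gives the time, the measured TCP pose, the force and the opening at its end, in the units of the state.
- bot.get_state(): the state, without advancing time (a new reading comes with each control period).
- bot.read_camera(name): name is "scene" or "top" or "wrist"; returns the picture (400x640x3 uint8, red, green, blue); there is no depth.
- bot.camera_info(name): a dict with "fx", "fy", "cx", "cy" (pixels), "k1" (the pictures are not rectified: a ray, as slopes to the right and down, at radius r is drawn at 1 + k1 r^2 times it, then the intrinsics apply), "eye" and "rotation" of the camera in the world. Camera axes: x right, y up, looking along -z (the intrinsics and any distortion apply to the point x, -y, -z); pixel columns grow to the right and rows downward; lengths in m; the calibration is good to about 2 mm. A picture is of the moment at which its call begins: read the wrist's pose just before it. camera_info takes no time and is no camera call; for the wrist camera it gives the pose at the moment of the call.
- bot.job_done(): hands the job in, once; it reports no verdict.
The state is a dict: "time": time; "q": joint angles; "dq": joint speeds; "joint_efforts": joint torques, N m; "tcp_pos": TCP position; "ee_rot": TCP orientation; "force": force on the tool from outside, world axes, zero at the start; "ft_torque": the same for the moment, N m; "finger_gap": finger opening in m.
Only numpy, scipy, OpenCV 4.12 (cv2) and the standard library are available. Lean on these libraries where they do the work, as an engineer would, in place of code of your own. Each camera call takes 0.05 s, during which the arm holds its last target. There are 200 camera calls.

## Working session

There is one attempt and no reset: what is moved stays moved. The work goes in short steps, Python scripts to look and compute and a tool call to move; the robot and the scene stay as the last step left them, time stands still between calls to the robot, and variables do not carry over. Pictures are saved under pics/ and viewed, about 8 in all and at most 12, crops included, and the job is handed in when it is done.

Besides the shell and the picture viewer there is one more tool, called after ">>>" as name(argument=value, ...) on one line, values as JSON. step_arm: Moves the arm, as the interface text tells. Its arguments: {"type":"object","properties":{"rotation":{"type":"array","items":{"type":"array","items":{"type":"number"}}},"dp":{"type":"array","items":{"type":"array","items":{"type":"number"}}},"claw":{"type":"array","items":{"type":"number"}},"force":{"type":"number"}},"required":["rotation","dp","claw"]}

```bash
mkdir -p pics; ls
python3 - <<'E'
from cell import bot
import cv2
s=bot.get_state();print(s['time'],s['tcp_pos'],s['ee_rot'],s['finger_gap'],s['force'])
for n in ['scene','top']:
    cv2.imwrite(f'pics/{n}0.png',bot.read_camera(n)[:,:,::-1]); print(n,bot.camera_info(n))
E
```

```text
pics
0.0 [0.31958335 0.65035703 0.30186486] [[ 4.40943643e-01  8.97534608e-01 -5.75038141e-04]
 [ 8.97533440e-01 -4.40944000e-01 -1.45385437e-03]
 [-1.55844423e-03  1.24951882e-04 -9.99998778e-01]] 0.09296560438361388 [-0.09088396  0.37800723 -0.30071038]
scene {'fx': 373.3270870518173, 'fy': 373.3270870518173, 'cx': 321.00672361095275, 'cy': 193.39720162599448, 'k1': -0.07208549157732973, 'eye': array([ 1.24761256, -0.33722747,  0.86024842]), 'rotation': array([[ 0.39466803, -0.68820973,  0.60877296],
       [ 0.9188231 ,  0.2964214 , -0.26057335],
       [-0.00112422,  0.66219462,  0.74933105]])}
top {'fx': 387.93727792351683, 'fy': 387.93727792351683, 'cx': 315.1675664248875, 'cy': 198.19749658008354, 'k1': -0.062126079288776045, 'eye': array([ 0.51545682, -0.05624763,  1.00399728]), 'rotation': array([[ 0.02374972,  0.99887815, -0.04096821],
       [-0.99952427,  0.02291859, -0.02063886],
       [-0.01967677,  0.04143889,  0.99894727]])}
```

View pics/top0.png

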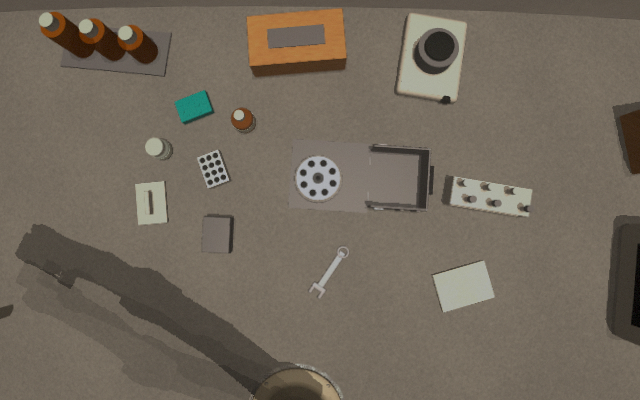

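View pics/scene0.png

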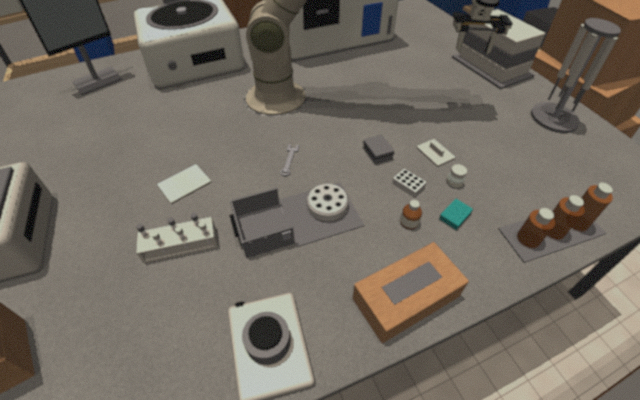

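Top view: rotor at (318,178) on the flap. The case is at (398,178), with its end wall at column 430. Block candidates are the aluminium 4x3 block at (213,169) and the turquoise one at (194,107), which is excluded. Cover candidates are the white plate with a rib at (151,203) and a ribless white sheet at (464,286), which is also excluded. The tipbox is at (216,234), the jar at (158,149), the bottle at (242,120) and the wrench at (330,272).

```bash
cat > h.py <<'E'
from cell import bot
import numpy as np, cv2
def K(i): return np.array([[i['fx'],0,i['cx']],[0,i['fy'],i['cy']],[0,0,1.]]),np.array([i['k1'],0,0,0,0])
def w(i,px,z):
    """pixels -> world points on plane z"""
    px=np.asarray(px,float).reshape(-1,1,2)
    n=cv2.undistortPoints(px,*K(i)).reshape(-1,2)
    d=np.c_[n[:,0],-n[:,1],-np.ones(len(n))]@i['rotation'].T
    e=i['eye']; return (e+d*((z-e[2])/d[:,2])[:,None])
def p(i,P):
    c=(np.asarray(P,float).reshape(-1,3)-i['eye'])@i['rotation']*[1,-1,-1]
    return cv2.projectPoints(c.reshape(-1,1,3),np.zeros(3),np.zeros(3),*K(i))[0].reshape(-1,2)
def blob(im,i,seed,z,lo,k=7,r=45):
    """bright, unsaturated blob nearest seed -> contour"""
    g=im.min(2); m=np.zeros_like(g); x,y=map(int,seed)
    y0,x0=max(0,y-r),max(0,x-r)
    m[y0:y+r,x0:x+r]=(g[y0:y+r,x0:x+r]>lo)*255
    m=cv2.morphologyEx(m,cv2.MORPH_CLOSE,np.ones((k,k)))
    cs=[c for c in cv2.findContours(m,0,cv2.CHAIN_APPROX_NONE)[0] if cv2.contourArea(c)>60]
    return max(cs,key=lambda c:cv2.pointPolygonTest(c,(float(x),float(y)),True))
def rect(i,c,z):
    P=w(i,c.reshape(-1,2)+0.0,z)[:,:2]
    return cv2.minAreaRect((P*1000).astype(np.float32))
E
python3 - <<'E'
from h import *
im=cv2.imread('pics/top0.png'); i=bot.camera_info('top')
big=cv2.resize(im[90:260,120:440],None,fx=2.5,fy=2.5,interpolation=cv2.INTER_CUBIC)
for n,s,z,lo in [('rotor',(318,165),.044,115),('block',(213,169),.026,115),('cover',(145,208),.010,115)]:
    print(n,im[int(s[1]),int(s[0])])
    c=blob(im,i,s,z,lo); print(rect(i,c,z),cv2.contourArea(c))
    cv2.polylines(big,[((c-[120,90])*2.5+1).astype(int)],True,(0,0,255),1)
cv2.imwrite('pics/crop1.png',big)
E
```

```text
rotor [180 174 173]
((596.0438232421875, -68.25981903076172), (134.42523193359375, 165.99502563476562), 1.3320509195327759) 2317.5
block [160 164 161]
((625.33154296875, 228.69480895996094), (85.25593566894531, 59.30184555053711), 22.29702377319336) 706.5
cover [144 166 170]
((534.1529541015625, 394.545166015625), (109.40127563476562, 78.73477172851562), 6.6299943923950195) 1150.5
```

View pics/crop1.png

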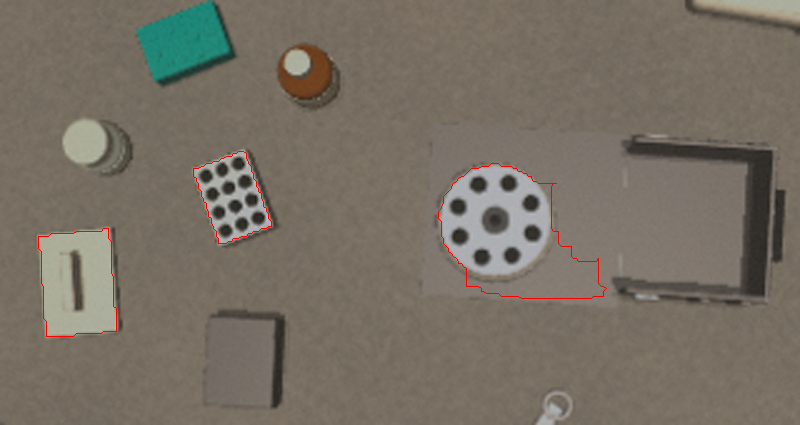

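The crop confirms the aluminium 12-well block and the ribbed cover, and both outlines fit the stated sizes. The rotor mask leaked, so I'll use a higher threshold for it and fit the case from the flap edges.

Run:
```python
from h import *
im=cv2.imread('pics/top0.png'); i=bot.camera_info('top')
c=blob(im,i,(318,166),.044,148,9)
P=w(i,c.reshape(-1,2),.044)[:,:2]; (a,b),r=cv2.minEnclosingCircle((P*1000).astype(np.float32)); e=cv2.fitEllipse((P*1000).astype(np.float32))
print('rotor',a,b,r,e)
g=cv2.GaussianBlur(im.astype(np.float32).mean(2),(0,0),1.0)
def edge(p0,p1,z,rng=4,n=70,sgn=1):
    p0,p1=np.array(p0,float),np.array(p1,float);t=(p1-p0)/np.linalg.norm(p1-p0);nn=np.array([-t[1],t[0]])
    s=np.arange(-rng,rng+.1,.25);pts=[]
    for f in np.linspace(.05,.95,n):
        q=(p0+f*(p1-p0)+s[:,None]*nn).astype(np.float32)
        v=cv2.remap(g,q[:,0].copy(),q[:,1].copy(),1).ravel()
        pts.append(q[np.argmax(np.abs(np.gradient(v)))])
    W=w(i,pts,z)[:,:2]*1000
    l=cv2.fitLine(W.astype(np.float32),cv2.DIST_HUBER,0,.01,.01).ravel()
    return l
f=lambda x,y:(120+x/2.5,90+y/2.5)
L={'up':edge(f(433,123),f(618,130),4e-3),'lo':edge(f(422,295),f(608,305),4e-3),'left':edge(f(433,123),f(422,295),4e-3)}
for k,l in L.items(): print(k,l,np.degrees(np.arctan2(l[1],l[0])))
def X(a,b):
    s=np.linalg.solve(np.c_[a[:2],-b[:2]],b[2:]-a[2:]);return a[2:]+s[0]*a[:2]
A,B=X(L['up'],L['left']),X(L['lo'],L['left']);print('corners',A,B,np.linalg.norm(A-B))
du,dl=[l[:2]*np.sign(l[1]) for l in (L['up'],L['lo'])]
y=du+dl;y/=np.linalg.norm(y);x=np.array([y[1],-y[0]]);O=(A+B)/2-270*y
print('case',O,'x',x,'yaw',np.degrees(np.arctan2(x[1],x[0])))
print('rotor in case',(np.array([a,b])-O)@np.c_[x,y])
big=cv2.resize(im[125:230,270:450],None,fx=4,fy=4,interpolation=cv2.INTER_CUBIC)
for z,q in [(75,[(-76,66),(-76,-72),(76,-72),(76,66)]),(75,[(-70,66),(-70,-66),(70,-66),(70,66)]),(4,[(-90,66),(-90,270),(90,270),(90,66)]),(4,[(-70,66),(-70,-66),(70,-66),(70,66)])]:
    W=[np.r_[O+u*x+v*y,z]/1000 for u,v in q]
    cv2.polylines(big,[((p(i,W)-[270,125])*4+2).astype(int)],False,(0,0,255),1)
t=np.linspace(0,6.28,60);W=np.c_[a+60*np.cos(t),b+60*np.sin(t),t*0+44]/1000
cv2.polylines(big,[((p(i,W)-[270,125])*4+2).astype(int)],True,(0,255,0),1)
cv2.imwrite('pics/crop2.png',big)
```

```text
rotor 605.983154296875 -41.797332763671875 54.54119110107422 ((605.889404296875, -41.7005500793457), (106.25955963134766, 107.05323028564453), 136.8499298095703)
up [ 4.6942458e-02  9.9889761e-01  7.0620477e+02 -7.8811981e+01] 87.3094
lo [ 4.8871905e-02  9.9880505e-01  5.2755212e+02 -5.8943401e+01] 87.19872
left [ 9.9931020e-01 -3.7136737e-02  6.2773877e+02  2.8361929e+01] -2.1282675
corners [711.09576   25.264183] [531.9981   31.91988] 179.22128
case [ 608.612   -241.09798] x [ 0.99885184 -0.04790721] yaw -2.7459316
rotor in case [-12.1737641  198.94587341]
```

View pics/crop2.png

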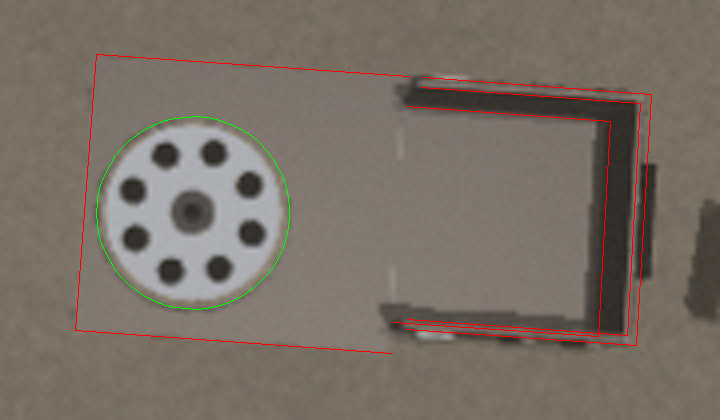

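The overlay matches the flap and rotor. The wall lines suggest the case sits about 3 mm further towards +y than fitted. Rotor is at case (-12, 199). Plan: cradle the rotor with both fingers at a 60 mm gap, push it diagonally to x=0, then straight into the wall.

```bash
cat >> h.py <<'E'
O=np.array([.6086,-.2395]); YAW=np.radians(-2.75)
cx=np.array([np.cos(YAW),np.sin(YAW)]); cy=np.array([-cx[1],cx[0]])
def case(u,v): return O+u*cx+v*cy
from scipy.spatial.transform import Rotation as R
def go(x,y,z,yaw_deg):
    """print rotation vector and dp (tool axes) from present pose to TCP x,y,z, tool down, jaw axis at yaw"""
    s=bot.get_state(); E=s['ee_rot']; a=np.radians(yaw_deg)
    T=np.c_[[np.cos(a),np.sin(a),0],[np.sin(a),-np.cos(a),0],[0,0,-1]]
    print('t',round(s['time'],2),'tcp',s['tcp_pos'].round(4),'gap',round(s['finger_gap'],4),'F',s['force'].round(1))
    print('rot',R.from_matrix(E.T@T).as_rotvec().round(4),'dp',(E.T@(np.array([x,y,z])-s['tcp_pos'])).round(4))
E
python3 -c "
from h import *
go(*case(-.012,.283),.16,-2.75)"
```

```text
t 0.1 tcp [0.3196 0.6504 0.302 ] gap 0.093 F [-0.4  0.2  0.1]
rot [9.0000e-04 1.2000e-03 1.1621e+00] dp [-0.4161  0.5283  0.1426]
```

>>> step_arm(rotation=[[0,0,0.18],[0,0,0.36],[0,0,0.54],[0,0,0.72],[0,0,0.9],[0,0,1.08],[0,0,1.162],[0,0,1.162]], dp=[[-0.035,0.044,0],[-0.07,0.088,0],[-0.105,0.132,0],[-0.14,0.176,0],[-0.175,0.22,0],[-0.21,0.264,0],[-0.245,0.308,0.03],[-0.28,0.352,0.05]], claw=[0.29,0.29,0.29,0.29,0.29,0.29,0.29,0.29])

```text
time: 1.1
tcp_pos: [0.5124, 0.2429, 0.2519]
ee_rot: [[0.999, -0.048, -0.0], [-0.048, -0.999, -0.0], [-0.0, 0.0, -1.0]]
force: [1.5, -0.0, 0.5]
finger_gap: 0.0604
```

```bash
python3 -c "
from h import *
go(*case(-.012,.283),.16,-2.75)"
```

```text
t 1.1 tcp [0.5124 0.2429 0.2519] gap 0.0604 F [ 1.5 -0.   0.5]
rot [ 0.0002  0.0001 -0.0001] dp [0.1073 0.1942 0.0919]
```

>>> step_arm(rotation=[[0,0,0],[0,0,0],[0,0,0],[0,0,0],[0,0,0],[0,0,0],[0,0,0],[0,0,0]], dp=[[0.027,0.05,0.02],[0.054,0.1,0.04],[0.08,0.15,0.06],[0.107,0.194,0.09],[0.107,0.194,0.11],[0.107,0.194,0.135],[0.107,0.194,0.154],[0.107,0.194,0.154]], claw=[0.29,0.29,0.29,0.29,0.29,0.29,0.29,0.29])

```text
time: 2.1
tcp_pos: [0.609, 0.0453, 0.0974]
ee_rot: [[0.999, -0.048, -0.003], [-0.048, -0.999, -0.0], [-0.003, 0.0, -1.0]]
force: [0.1, -0.6, 0.5]
finger_gap: 0.0596
```

```bash
python3 -c "
from h import *
go(*case(-.012,.262),.098,-2.75)
cv2.imwrite('pics/wrist1.png',bot.read_camera('wrist')[:,:,::-1])"
```

```text
t 2.1 tcp [0.609  0.0453 0.0974] gap 0.0596 F [ 0.1 -0.6  0.5]
rot [0.0005 0.0026 0.0004] dp [ 0.0012  0.0225 -0.0006]
```

>>> step_arm(rotation=[[0,0,0],[0,0,0],[0,0,0],[0,0,0],[0,0,0],[0,0,0],[0,0,0],[0,0,0]], dp=[[0.001,0.012,0],[0.001,0.022,0],[0.001,0.028,0],[0.001,0.034,0],[0.002,0.042,0],[0.0035,0.052,0],[0.005,0.062,0],[0.0065,0.072,0]], claw=[0.29,0.29,0.29,0.29,0.29,0.29,0.29,0.29])

```text
time: 3.15
tcp_pos: [0.613, -0.0259, 0.0993]
ee_rot: [[0.999, -0.047, 0.001], [-0.047, -0.999, 0.002], [0.0, -0.002, -1.0]]
force: [-0.6, 5.3, 3.8]
finger_gap: 0.06
```

```bash
cat >> h.py <<'E'
def rotor():
    im=bot.read_camera('top')[:,:,::-1].copy(); i=bot.camera_info('top'); return im,i
E
python3 - <<'E'
from h import *
go(*case(0,.185),.098,-2.75)
im,i=rotor(); sc=bot.read_camera('scene')[:,:,::-1]
big=np.hstack([cv2.resize(im[120:240,260:460],None,fx=2,fy=2),cv2.resize(sc[140:260,220:420],None,fx=2,fy=2)])
cv2.imwrite('pics/push1.png',big)
E
```

```text
t 3.15 tcp [ 0.613  -0.0259  0.0993] gap 0.06 F [-0.6  5.3  3.8]
rot [-0.0018 -0.0004  0.0014] dp [0.0058 0.0286 0.0012]
```

View pics/push1.png

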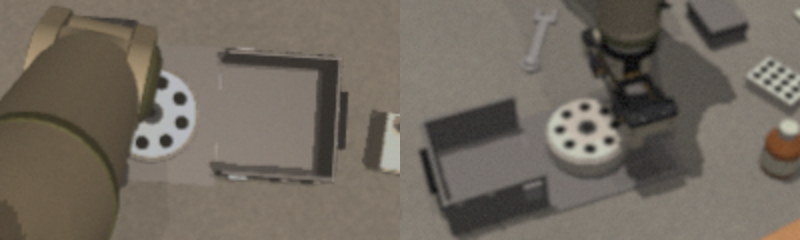

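>>> step_arm(rotation=[[0,0,0],[0,0,0],[0,0,0],[0,0,0],[0,0,0],[0,0,0],[0,0,0],[0,0,0]], dp=[[0.0025,0.012,0],[0.005,0.025,0],[0.006,0.039,0],[0.006,0.053,0],[0.006,0.067,0],[0.006,0.081,0],[0.006,0.095,0],[0.006,0.109,0]], claw=[0.29,0.29,0.29,0.29,0.29,0.29,0.29,0.29])

```text
time: 4.25
tcp_pos: [0.6138, -0.1352, 0.099]
ee_rot: [[0.999, -0.046, 0.0], [-0.046, -0.999, 0.001], [0.0, -0.001, -1.0]]
force: [0.4, 6.6, 2.6]
finger_gap: 0.06
```

Run:
```python
from h import *
go(*case(0,.0535),.098,-2.75)
```

```text
t 4.25 tcp [ 0.6138 -0.1352  0.099 ] gap 0.06 F [0.4 6.6 2.6]
rot [-0.0014 -0.0002  0.0016] dp [-0.0003  0.0509  0.0009]
```

>>> step_arm(rotation=[[0,0,0],[0,0,0],[0,0,0],[0,0,0],[0,0,0],[0,0,0],[0,0,0],[0,0,0]], dp=[[0,0.01,0],[0,0.02,0],[0,0.028,0],[0,0.034,0],[0,0.038,0],[0,0.041,0],[0,0.044,0],[0,0.046,0]], claw=[0.29,0.29,0.29,0.29,0.29,0.29,0.29,0.29])

```text
time: 5.25
tcp_pos: [0.6116, -0.1811, 0.0989]
ee_rot: [[0.999, -0.047, 0.0], [-0.047, -0.999, 0.001], [0.0, -0.001, -1.0]]
force: [0.5, 6.4, 4.7]
finger_gap: 0.0602
```

Run:
```python
from h import *
go(*case(0,.0535),.098,-2.75)
```

```text
t 5.25 tcp [ 0.6116 -0.1811  0.0989] gap 0.0602 F [0.5 6.4 4.7]
rot [-0.0012 -0.0001  0.0011] dp [-0.0002  0.005   0.0009]
```

Continue in 1.5 mm steps until the force rises.

>>> step_arm(rotation=[[0,0,0],[0,0,0],[0,0,0],[0,0,0]], dp=[[0,0.0015,0],[0,0.003,0],[0,0.0045,0],[0,0.0045,0]], claw=[0.29,0.29,0.29,0.29])

```text
time: 5.75
tcp_pos: [0.6114, -0.1853, 0.0989]
ee_rot: [[0.999, -0.047, 0.0], [-0.047, -0.999, 0.001], [-0.0, -0.001, -1.0]]
force: [1.0, 6.0, 4.6]
finger_gap: 0.0603
```

Run:
```python
from h import *
im,i=rotor(); sc=bot.read_camera('scene')[:,:,::-1]
big=np.hstack([cv2.resize(im[120:240,300:460],None,fx=2.5,fy=2.5),cv2.resize(sc[160:280,200:360],None,fx=2.5,fy=2.5)])
cv2.imwrite('pics/push2.png',big)
```

```text
(no output)
```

View pics/push2.png

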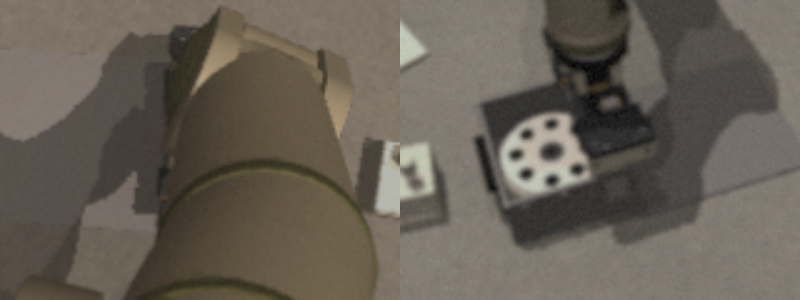

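>>> step_arm(rotation=[[0,0,0],[0,0,0],[0,0,0],[0,0,0]], dp=[[0,0.001,0],[0,0.002,0],[0,0.003,0],[0,0.003,0]], claw=[0.29,0.29,0.29,0.29])

```text
time: 6.35
tcp_pos: [0.6114, -0.1857, 0.0989]
ee_rot: [[0.999, -0.045, -0.001], [-0.045, -0.999, 0.004], [-0.001, -0.004, -1.0]]
force: [-0.2, 13.6, 7.5]
finger_gap: 0.0605
```

The force has risen to 13.6 N and motion has stopped, so the rotor is against the wall. Backing off and up.

>>> step_arm(rotation=[[0,0,0],[0,0,0],[0,0,0],[0,0,0],[0,0,0],[0,0,0],[0,0,0]], dp=[[0,-0.01,0],[0,-0.025,-0.02],[0,-0.04,-0.06],[0,-0.09,-0.1],[0,-0.14,-0.13],[0,-0.19,-0.13],[0,-0.25,-0.13]], claw=[0.29,0.29,0.29,0.6,0.9,1,1])

```text
time: 7.22
tcp_pos: [0.6231, 0.0612, 0.2309]
ee_rot: [[0.999, -0.05, 0.003], [-0.05, -0.999, -0.0], [0.003, 0.0, -1.0]]
force: [0.0, 0.9, 0.4]
finger_gap: 0.0918
```

Run:
```python
from h import *
im,i=rotor(); sc=bot.read_camera('scene')[:,:,::-1]
cv2.imwrite('pics/top2.png',im)
big=np.hstack([cv2.resize(im[120:240,300:460],None,fx=2.5,fy=2.5),cv2.resize(sc[160:280,200:360],None,fx=2.5,fy=2.5)])
cv2.imwrite('pics/push3.png',big)
m=((im.min(2)>148)*255).astype(np.uint8); m[:,:355]=0;m[:,425:]=0;m[:145]=0;m[212:]=0
m=cv2.morphologyEx(m,cv2.MORPH_CLOSE,np.ones((9,9)))
c=max(cv2.findContours(m,0,1)[0],key=cv2.contourArea)
P=w(i,c.reshape(-1,2),.044)[:,:2]; e=cv2.fitEllipse((P*1000).astype(np.float32));print(e,(np.array(e[0])/1000-O)@np.c_[cx,cy])
for n,s,z in [('block',(213,169),.026),('cover',(145,208),.010)]: print(n,rect(i,blob(im,i,s,z,115),z))
print('block'); go(.6253,.2287,.20,22.3-90)
```

```text
((609.2052001953125, -244.3512725830078), (107.27896881103516, 107.56977081298828), 127.64366912841797) [ 0.00083726 -0.00481665]
block ((690.4345703125, 289.0207824707031), (41.62533950805664, 28.939783096313477), 0.7439061999320984)
cover ((534.0269775390625, 394.7537841796875), (109.89288330078125, 78.91079711914062), 6.442162036895752)
block
t 7.33 tcp [0.6228 0.0689 0.2298] gap 0.0929 F [-1.1  0.2 -0.9]
rot [-0.004   0.0014  1.1434] dp [-0.0037 -0.1596  0.0305]
```

View pics/push3.png

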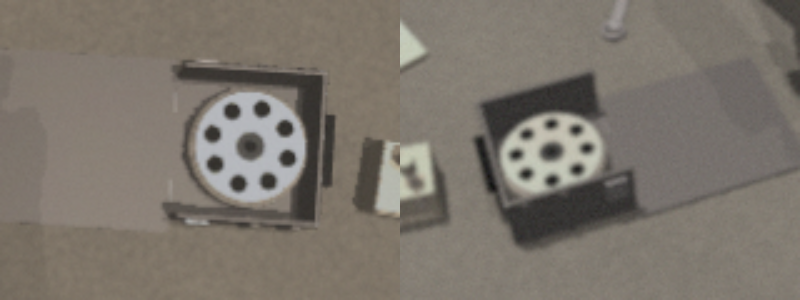

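The rotor is seated at case (1, -5) mm, world (0.609, -0.244). Next is the block.

>>> step_arm(rotation=[[0,0,0.16],[0,0,0.33],[0,0,0.5],[0,0,0.66],[0,0,0.82],[0,0,0.98],[0,0,1.143],[0,0,1.143]], dp=[[0,-0.03,0.0],[-0.001,-0.06,0],[-0.002,-0.09,0],[-0.003,-0.12,0.01],[-0.004,-0.16,0.02],[-0.004,-0.16,0.03],[-0.004,-0.16,0.03],[-0.004,-0.16,0.03]], claw=[1,1,1,1,1,1,1,1])

```text
time: 8.32
tcp_pos: [0.6265, 0.2203, 0.1994]
ee_rot: [[0.372, -0.928, 0.0], [-0.928, -0.372, -0.0], [0.001, -0.0, -1.0]]
force: [-1.7, -1.0, 0.8]
finger_gap: 0.0932
```

Run:
```python
from h import *
go(.6253,.2287,.088,22.3-90); i=bot.camera_info('wrist')
im=bot.read_camera('wrist')[:,:,::-1].copy()
c=p(i,[[.6253,.2287,.026]])[0]; print(c, i['eye'])
a=np.radians(22.3);u=np.array([np.cos(a),np.sin(a)]);v=np.array([-u[1],u[0]])
W=[np.r_[np.array([.6253,.2287])+s*.043*u+t*.03*v,.026] for s,t in [(1,1),(1,-1),(-1,-1),(-1,1)]]
cv2.polylines(im,[p(i,W).astype(int)],True,(0,0,255),1)
cv2.imwrite('pics/wrist2.png',im)
```

```text
t 8.32 tcp [0.6265 0.2203 0.1994] gap 0.0932 F [-1.7 -1.   0.8]
rot [-0.0002 -0.0006 -0.008 ] dp [-0.0083 -0.002   0.1114]
[304.18951073 200.4896271 ] [0.69249192 0.24625617 0.28201269]
```

View pics/wrist2.png

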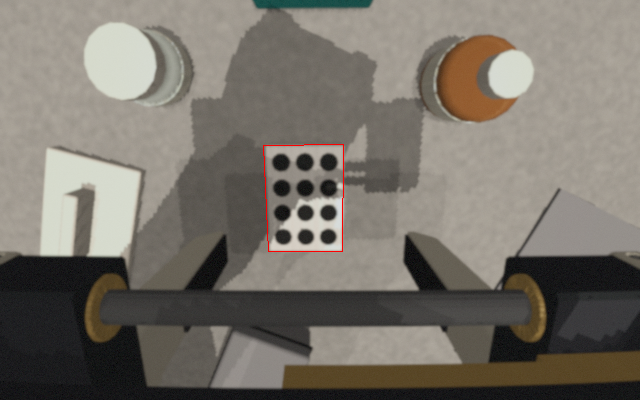

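The wrist overlay sits exactly on the block, centred at about (305,198). Descending to grip it.

>>> step_arm(rotation=[[0,0,-0.008],[0,0,-0.008],[0,0,-0.008],[0,0,-0.008],[0,0,-0.008],[0,0,-0.008],[0,0,-0.008],[0,0,-0.008]], dp=[[-0.008,-0.002,0.03],[-0.008,-0.002,0.06],[-0.008,-0.002,0.085],[-0.008,-0.002,0.1],[-0.008,-0.002,0.108],[-0.008,-0.002,0.111],[-0.008,-0.002,0.111],[-0.008,-0.002,0.111]], claw=[1,1,1,1,1,1,0.2,-0.2], force=25)

```text
time: 9.38
tcp_pos: [0.6258, 0.2284, 0.0884]
ee_rot: [[0.378, -0.926, 0.001], [-0.926, -0.378, 0.0], [0.0, -0.001, -1.0]]
force: [0.6, 0.8, 0.2]
finger_gap: 0.0775
```

>>> step_arm(rotation=[[0,0,0],[0,0,0],[0,0,0]], dp=[[0,0,0],[0,0,0],[0,0,0]], claw=[-0.2,-0.2,-0.2])

```text
time: 9.75
tcp_pos: [0.6257, 0.2284, 0.088]
ee_rot: [[0.378, -0.926, 0.0], [-0.926, -0.378, 0.0], [-0.0, -0.0, -1.0]]
force: [-0.8, 0.4, 3.1]
finger_gap: 0.0596
```

Run:
```python
from h import *
go(.6092,-.2444,.23,-92.75)
```

```text
t 9.75 tcp [0.6257 0.2284 0.088 ] gap 0.0596 F [-0.8  0.4  3.1]
rot [-3.000e-04  1.000e-04  4.359e-01] dp [ 0.4314  0.194  -0.1421]
```

>>> step_arm(rotation=[[0,0,0],[0,0,0],[0,0,0],[0,0,0.06],[0,0,0.12],[0,0,0.18],[0,0,0.24],[0,0,0.3]], dp=[[0,0,-0.02],[0,0,-0.06],[0,0,-0.1],[0.03,0.013,-0.135],[0.07,0.031,-0.142],[0.11,0.049,-0.142],[0.15,0.067,-0.142],[0.19,0.085,-0.142]], claw=[-0.2,-0.2,-0.2,-0.2,-0.2,-0.2,-0.2,-0.2])

```text
time: 10.75
tcp_pos: [0.6182, 0.019, 0.2308]
ee_rot: [[0.086, -0.996, 0.0], [-0.996, -0.086, 0.0], [-0.0, -0.0, -1.0]]
force: [0.9, 0.1, -4.4]
finger_gap: 0.0599
```

Run:
```python
from h import *
go(.6092,-.2444,.23,-92.75)
```

```text
t 10.75 tcp [0.6182 0.019  0.2308] gap 0.0599 F [ 0.9  0.1 -4.4]
rot [-0.0003  0.0004  0.1339] dp [0.2616 0.0316 0.0007]
```

>>> step_arm(rotation=[[0,0,0.05],[0,0,0.1],[0,0,0.134],[0,0,0.134],[0,0,0.134],[0,0,0.134],[0,0,0.134],[0,0,0.134]], dp=[[0.04,0.005,0],[0.085,0.01,0],[0.13,0.016,0],[0.175,0.021,0],[0.22,0.027,0],[0.25,0.031,0],[0.262,0.032,0],[0.262,0.032,0]], claw=[-0.2,-0.2,-0.2,-0.2,-0.2,-0.2,-0.2,-0.2])

```text
time: 11.75
tcp_pos: [0.6096, -0.2436, 0.2301]
ee_rot: [[-0.047, -0.999, 0.0], [-0.999, 0.047, 0.0], [-0.0, -0.0, -1.0]]
force: [0.6, 0.6, -4.3]
finger_gap: 0.0599
```

Run:
```python
from h import *
go(.6092,-.2444,.134,-92.75)
sc=bot.read_camera('scene')[:,:,::-1]
cv2.imwrite('pics/pl1.png',cv2.resize(sc[110:280,180:380],None,fx=3,fy=3))
```

```text
t 11.75 tcp [ 0.6096 -0.2436  0.2301] gap 0.0599 F [ 0.6  0.6 -4.3]
rot [-0.      0.0003  0.0009] dp [0.0008 0.0004 0.0961]
```

>>> step_arm(rotation=[[0,0,0],[0,0,0],[0,0,0],[0,0,0],[0,0,0],[0,0,0],[0,0,0],[0,0,0]], dp=[[0.001,0,0.02],[0.001,0,0.04],[0.001,0,0.058],[0.001,0,0.072],[0.001,0,0.082],[0.001,0,0.089],[0.001,0,0.093],[0.001,0,0.095]], claw=[-0.2,-0.2,-0.2,-0.2,-0.2,-0.2,-0.2,-0.2])

```text
time: 12.8
tcp_pos: [0.6099, -0.2447, 0.1348]
ee_rot: [[-0.046, -0.999, 0.0], [-0.999, 0.046, -0.0], [0.0, -0.0, -1.0]]
force: [0.2, 0.2, -3.8]
finger_gap: 0.0596
```

>>> step_arm(rotation=[[0,0,0],[0,0,0],[0,0,0],[0,0,0]], dp=[[0,0,0.001],[0,0,0.002],[0,0,0.003],[0,0,0.003]], claw=[-0.2,-0.2,-0.2,-0.2])

```text
time: 13.3
tcp_pos: [0.6099, -0.2446, 0.132]
ee_rot: [[-0.046, -0.999, 0.0], [-0.999, 0.046, 0.0], [-0.0, -0.0, -1.0]]
force: [-0.2, -0.1, -0.4]
finger_gap: 0.0603
```

>>> step_arm(rotation=[[0,0,0],[0,0,0],[0,0,0],[0,0,0],[0,0,0]], dp=[[0,0,0.0005],[0,0,0.0005],[0,0,0.0005],[0,0,0.0005],[0,0,0.0005]], claw=[-0.2,0.35,0.45,0.5,0.5])

```text
time: 13.92
tcp_pos: [0.6098, -0.2446, 0.1312]
ee_rot: [[-0.046, -0.999, 0.0], [-0.999, 0.046, -0.0], [0.0, -0.0, -1.0]]
force: [-0.1, 0.1, 0.4]
finger_gap: 0.0694
```

>>> step_arm(rotation=[[0,0,0],[0,0,0],[0,0,0],[0,0,0],[0,0,0],[0,0,0]], dp=[[0,0,-0.01],[0,0,-0.04],[0,0,-0.09],[-0.03,0,-0.11],[-0.08,0,-0.12],[-0.13,0,-0.12]], claw=[0.5,0.5,0.5,0.5,0.5,0])

```text
time: 14.68
tcp_pos: [0.6161, -0.1138, 0.253]
ee_rot: [[-0.047, -0.999, 0.002], [-0.999, 0.047, -0.0], [-0.0, -0.002, -1.0]]
force: [0.4, 0.7, -0.0]
finger_gap: 0.0639
```

Run:
```python
from h import *
sc=bot.read_camera('scene')[:,:,::-1];im,i=rotor()
cv2.imwrite('pics/pl2.png',np.hstack([cv2.resize(im[130:230,310:440],None,fx=3,fy=3),cv2.resize(sc[165:265,210:340],None,fx=3,fy=3)]))
go(.534,.3946,.20,6.5-90)
```

```text
t 14.78 tcp [ 0.6166 -0.108   0.2513] gap 0.056 F [-0.7  0.3 -0.5]
rot [ 0.0002  0.0036 -0.1519] dp [-0.4989  0.1018  0.0532]
```

View pics/pl2.png

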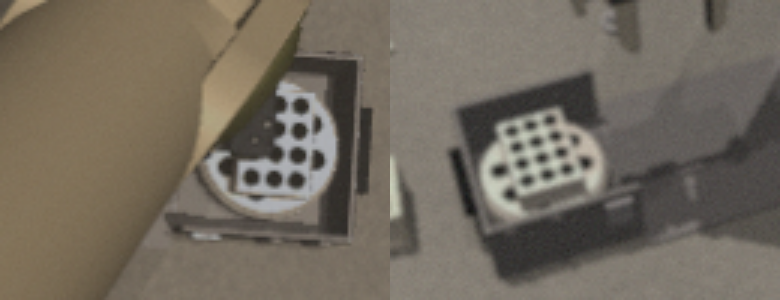

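The block lies flat and centred on the rotor. Next is the cover.

>>> step_arm(rotation=[[0,0,-0.02],[0,0,-0.04],[0,0,-0.06],[0,0,-0.08],[0,0,-0.1],[0,0,-0.12],[0,0,-0.14],[0,0,-0.152]], dp=[[-0.05,0.01,0],[-0.1,0.02,0],[-0.15,0.03,0],[-0.2,0.04,0],[-0.25,0.05,0],[-0.3,0.06,0],[-0.35,0.07,0.01],[-0.4,0.08,0.02]], claw=[0,0,0,0,0,0,0,0])

```text
time: 15.78
tcp_pos: [0.5544, 0.2897, 0.2318]
ee_rot: [[0.106, -0.994, 0.001], [-0.994, -0.106, 0.0], [-0.0, -0.001, -1.0]]
force: [-0.4, -0.8, 0.6]
finger_gap: 0.0462
```

>>> step_arm(rotation=[[0,0,0],[0,0,0],[0,0,0],[0,0,0],[0,0,0]], dp=[[-0.045,0.01,0.01],[-0.08,0.018,0.03],[-0.095,0.02,0.03],[-0.095,0.02,0.03],[-0.095,0.02,0.03]], claw=[0,0,0,0,0])

```text
time: 16.4
tcp_pos: [0.5257, 0.379, 0.2024]
ee_rot: [[0.103, -0.995, 0.002], [-0.995, -0.103, -0.0], [0.0, -0.002, -1.0]]
force: [-0.4, 0.7, -0.0]
finger_gap: 0.0463
```

Run:
```python
from h import *
go(.534,.3946,.097,6.5-90); i=bot.camera_info('wrist')
im=bot.read_camera('wrist')[:,:,::-1].copy()
a=np.radians(6.5);u=np.array([np.cos(a),np.sin(a)]);v=np.array([-u[1],u[0]])
for hx,hy,z in [(.055,.04,.01),(.03,.006,.035)]:
    W=[np.r_[np.array([.534,.3946])+s*hx*u+t*hy*v,z] for s,t in [(1,1),(1,-1),(-1,-1),(-1,1)]]
    cv2.polylines(im,[p(i,W).astype(int)],True,(0,0,255),1)
cv2.imwrite('pics/wrist3.png',im)
```

```text
t 16.4 tcp [0.5257 0.379  0.2024] gap 0.0463 F [-0.4  0.7 -0. ]
rot [-0.0015 -0.0003 -0.01  ] dp [-0.0147 -0.0097  0.1054]
```

View pics/wrist3.png

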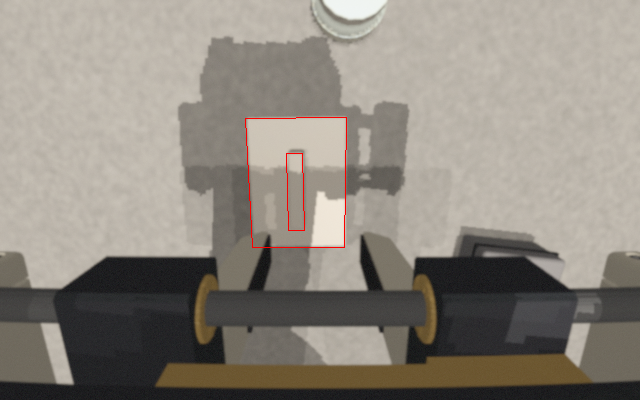

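The overlay agrees with the plate (246–346, 117–247) and the rib. Descending.

>>> step_arm(rotation=[[0,0,-0.01],[0,0,-0.01],[0,0,-0.01],[0,0,-0.01],[0,0,-0.01],[0,0,-0.01],[0,0,-0.01],[0,0,-0.01]], dp=[[-0.015,-0.01,0.02],[-0.015,-0.01,0.05],[-0.015,-0.01,0.075],[-0.015,-0.01,0.09],[-0.015,-0.01,0.099],[-0.015,-0.01,0.104],[-0.015,-0.01,0.105],[-0.015,-0.01,0.105]], claw=[0,0,0,0,0,0,0,-0.5], force=15)

```text
time: 17.45
tcp_pos: [0.533, 0.397, 0.0967]
ee_rot: [[0.116, -0.993, 0.001], [-0.993, -0.116, 0.0], [-0.0, -0.001, -1.0]]
force: [-0.1, 0.2, 0.4]
finger_gap: 0.0404
```

>>> step_arm(rotation=[[0,0,0],[0,0,0],[0,0,0],[0,0,0]], dp=[[0,0,0],[0,0,0],[0,0,0],[0,0,0]], claw=[-0.95,-0.95,-0.95,-0.95])

```text
time: 17.95
tcp_pos: [0.5328, 0.3968, 0.0964]
ee_rot: [[0.116, -0.993, 0.0], [-0.993, -0.116, 0.0], [0.0, -0.0, -1.0]]
force: [-0.4, -0.1, 2.2]
finger_gap: 0.0121
```

Run:
```python
from h import *
go(.61,-.2446,.25,-92.75)
```

```text
t 17.95 tcp [0.5328 0.3968 0.0964] gap 0.0121 F [-0.4 -0.1  2.2]
rot [-1.000e-04 -0.000e+00  1.638e-01] dp [ 0.646  -0.0026 -0.1536]
```

>>> step_arm(rotation=[[0,0,0],[0,0,0],[0,0,0],[0,0,0.03],[0,0,0.06],[0,0,0.08],[0,0,0.1],[0,0,0.12]], dp=[[0,0,-0.02],[0,0,-0.06],[0,0,-0.1],[0.04,0,-0.14],[0.09,0,-0.153],[0.14,0,-0.153],[0.19,0,-0.153],[0.24,0,-0.153]], claw=[-0.95,-0.95,-0.95,-0.95,-0.95,-0.95,-0.95,-0.95])

```text
time: 18.95
tcp_pos: [0.5605, 0.1569, 0.2506]
ee_rot: [[-0.005, -1.0, 0.001], [-1.0, 0.005, 0.001], [-0.001, -0.001, -1.0]]
force: [0.5, -0.2, -0.6]
finger_gap: 0.012
```

Run:
```python
from h import *
go(.61,-.2446,.25,-92.75)
```

```text
t 18.95 tcp [0.5605 0.1569 0.2506] gap 0.012 F [ 0.5 -0.2 -0.6]
rot [-0.001   0.0008  0.0431] dp [ 4.013e-01 -5.140e-02  3.000e-04]
```

>>> step_arm(rotation=[[0,0,0.02],[0,0,0.043],[0,0,0.043],[0,0,0.043],[0,0,0.043],[0,0,0.043],[0,0,0.043],[0,0,0.043]], dp=[[0.05,-0.006,0],[0.1,-0.013,0],[0.15,-0.019,0],[0.2,-0.026,0],[0.25,-0.032,0],[0.3,-0.038,0],[0.35,-0.045,0],[0.385,-0.05,0]], claw=[-0.95,-0.95,-0.95,-0.95,-0.95,-0.95,-0.95,-0.95])

```text
time: 19.95
tcp_pos: [0.6086, -0.2296, 0.2507]
ee_rot: [[-0.049, -0.999, 0.001], [-0.999, 0.049, -0.001], [0.001, -0.001, -1.0]]
force: [0.5, 0.6, -0.6]
finger_gap: 0.0119
```

>>> step_arm(rotation=[[0,0,0],[0,0,0],[0,0,0]], dp=[[0.01,0,0],[0.016,-0.001,0],[0.016,-0.001,0]], claw=[-0.95,-0.95,-0.95])

```text
time: 20.32
tcp_pos: [0.6093, -0.2417, 0.2494]
ee_rot: [[-0.046, -0.999, 0.0], [-0.999, 0.046, 0.001], [-0.001, 0.0, -1.0]]
force: [-0.8, 0.9, -1.1]
finger_gap: 0.0118
```

Run:
```python
from h import *
go(.61,-.2446,.169,-92.75)
```

```text
t 20.32 tcp [ 0.6093 -0.2417  0.2494] gap 0.0118 F [-0.8  0.9 -1.1]
rot [0.     0.0006 0.0018] dp [ 0.0029 -0.0009  0.0804]
```

>>> step_arm(rotation=[[0,0,0],[0,0,0],[0,0,0],[0,0,0],[0,0,0],[0,0,0],[0,0,0],[0,0,0]], dp=[[0.003,-0.001,0.018],[0.003,-0.001,0.036],[0.003,-0.001,0.052],[0.003,-0.001,0.065],[0.003,-0.001,0.073],[0.003,-0.001,0.078],[0.003,-0.001,0.081],[0.003,-0.001,0.082]], claw=[-0.95,-0.95,-0.95,-0.95,-0.95,-0.95,-0.95,-0.95])

```text
time: 21.32
tcp_pos: [0.6101, -0.2458, 0.1674]
ee_rot: [[-0.047, -0.999, 0.0], [-0.999, 0.047, -0.0], [0.0, -0.0, -1.0]]
force: [-0.4, -0.5, -0.8]
finger_gap: 0.0118
```

>>> step_arm(rotation=[[0,0,0],[0,0,0],[0,0,0],[0,0,0]], dp=[[0,0,0.0005],[0,0,0.001],[0,0,0.0015],[0,0,0.0015]], claw=[-0.95,-0.95,-0.95,-0.95])

```text
time: 21.82
tcp_pos: [0.6101, -0.2458, 0.1664]
ee_rot: [[-0.047, -0.999, 0.001], [-0.999, 0.047, 0.0], [-0.0, -0.001, -1.0]]
force: [-0.2, 2.0, 5.1]
finger_gap: 0.0114
```

Contact at +5 N. Release and retreat.

>>> step_arm(rotation=[[0,0,0],[0,0,0],[0,0,0],[0,0,0],[0,0,0]], dp=[[0,0,-0.0005],[0,0,-0.0005],[0,0,-0.0005],[0,0,-0.0005],[0,0,-0.0005]], claw=[-0.6,-0.4,-0.3,-0.3,-0.3])

```text
time: 22.45
tcp_pos: [0.61, -0.2458, 0.1662]
ee_rot: [[-0.047, -0.999, -0.0], [-0.999, 0.047, -0.0], [0.0, 0.0, -1.0]]
force: [-0.4, 0.1, -0.3]
finger_gap: 0.0325
```

>>> step_arm(rotation=[[0,0,0],[0,0,0],[0,0,0],[0,0,0],[0,0,0],[0,0,0],[0,0,0],[0,0,0]], dp=[[0,0,-0.01],[0,0,-0.04],[0,0,-0.09],[-0.04,0,-0.11],[-0.09,0,-0.12],[-0.14,0,-0.12],[-0.2,0,-0.12],[-0.25,0,-0.12]], claw=[-0.3,-0.3,-0.3,-0.3,-0.3,-0.3,-0.3,-0.3])

```text
time: 23.45
tcp_pos: [0.6218, 0.0063, 0.287]
ee_rot: [[-0.046, -0.999, 0.001], [-0.999, 0.046, 0.001], [-0.001, -0.001, -1.0]]
force: [0.4, 0.1, 0.3]
finger_gap: 0.0326
```

Run:
```python
from h import *
sc=bot.read_camera('scene')[:,:,::-1];im,i=rotor()
cv2.imwrite('pics/fin.png',np.hstack([cv2.resize(im[130:230,310:440],None,fx=3,fy=3),cv2.resize(sc[165:265,210:340],None,fx=3,fy=3)]))
c=blob(im,i,(398,165),.08,125,9); print('cover',rect(i,c,.08))
s=bot.get_state();print(s['time'],s['tcp_pos'],s['force'])
```

```text
cover ((609.9407958984375, -237.31011962890625), (112.67967224121094, 102.90347290039062), 0.9093804955482483)
23.55 [0.62217246 0.01100003 0.28604621] [ 0.05420979 -0.20853038 -0.44183592]
```

View pics/fin.png

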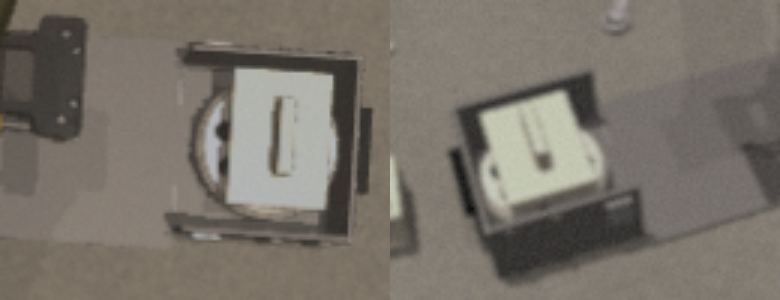

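The cover lies flat, rib up, over the block. The automatic mask merged it with the rotor's rim, so I'll check its centre from the plate's own corners (crop 229–335, 68–210) before handing in.

Run:
```python
from h import *
i=bot.camera_info('top')
print(w(i,[[310+282/3,130+139/3]],.08))
bot.job_done()
```

```text
[[ 0.61044676 -0.24798464  0.08      ]]
the job is handed in; nothing more can be done
```

The stack is packed and handed in at about 24 s of the 72 s allowed. `job_done()` reports no verdict, so success rests on my own checks.

- **Rotor:** I slid it along the flap with two fingers cradling its side, until the force rose to about 14 N at the end wall. The top camera then put it at case (+1, −5) mm, against a nominal y of −6 mm.
- **Block:** I set it on the rotor at creep speed and released it at (0.610, −0.245) m. That is within about 1 mm of the rotor's measured centre, and the picture showed it flat, wells up.
- **Cover:** I set it on the block with a light 5 N touch and released it. The last picture showed it flat, rib up, about 3 mm from the block's centre, and the arm was clear of everything.

**Checks that failed or disagreed:**
- The automatic outline of the placed cover merged with the rotor's rim (112 × 103 mm). I discarded it and measured by hand from the plate's edges in the last picture.
- The rotor's first outline leaked onto the flap and was redone.
- The arm hid the block in one top-view reading, which I ignored.
- The case's position along y disagreed by about 3 mm between the flap edges and the wall tops. I shifted it 1.6 mm and relied on contact force at the wall.
- I did not measure the bystanders again at the end. No unexpected contact forces showed up during the moves.

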